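# Pin a telescopic shelf beam by feel

### The arm

A 6-joint arm with a two-finger parallel gripper is mounted at the origin on the work surface. World frame = base frame: x ahead of the robot, y to its left, z up, the work surface at z = 0. Lengths are in m, angles in rad, forces in N, time in s.
With the tool pointing down it reaches from about 0.25 to 0.775 m from the base axis. Payload 4 kg.
Tool frame: the origin (TCP) lies at the very end of the fingers, on their centre line; the grasp point (between the pads) lies 19 mm behind it; z points along the fingers, y is the direction in which the jaws open and shut (so a half turn about z gives the same grasp; the last joint's range is limited). The gripper opens to 94 mm and grips with 3 to 60 N. Pads are 16 mm wide; open, the fingers measure 119 mm over their backs; the gripper's body (75 mm by 177 mm) begins 78 mm behind the grasp point.
Start: joints at [-1.238, 0.087, 1.371, -0, 1.684, -0.103], TCP at [0.232, -0.499, 0.206] pointing down, gripper open.
Joint ranges: [-3.1, 3.1], [-0.76, 2.03], [0.27, 2.55], [-1.08, 4.22], [0.17, 2.65], [-2.57, 2.57]. Speed limits (rad/s): [2.79, 2.79, 3.14, 3.14, 3.14, 3.14].

### API

Orientations are given as [roll, pitch, yaw] about the fixed x, y, z axes, in that order (R = Rz(yaw) Ry(pitch) Rx(roll)).
In Python, from bench import robot, snapshot, calibration gives the robot as it stands. The module is installed in compiled form; this text tells all that it offers.
- The arm moves only by the tool servo_tool, never from a script. Its argument "series" is text: rows parted by semicolons, each of 5 numbers parted by spaces: the closure, from -1 (fully open) to 1 (shut), then the shift along the tool's x, y, z in cm, then the turn about the tool's z in rad. A call has 1 to 20 rows; each row is the pose to reach, as a shift and turn from the pose commanded when the call began, along the tool's axes at that moment; what a row does not reach only later rows make up. A row lasts 1/12 s, in which the tool goes at most 41.7 mm and 7.16 degrees, less where a joint would pass 70% of its speed; a pose out of reach is approached as far as the arm can. A call with a gripper value outside its range is refused whole. The fingers move at their own pace and stop on an object; the grip force is fixed at half the most. Time passes only in rows, so rows that repeat a pose let the fingers close. It gives the time, the measured TCP pose, the force and the opening at its end, in the units of the state.
- robot.get_obs(): the state, without advancing time (a new reading comes with each control period).
- snapshot(name): name is "scene" or "top"; returns (picture, depth): 480x640x3 uint8, red, green, blue; 480x640 float32, m along the optical axis (not along the pixel's ray), 0 where there is no reading.
- calibration(name): a dict with "fx", "fy", "cx", "cy" (pixels), "rvec" (rotation vector, rad) and "tvec" (3), from world to camera coordinates, as OpenCV has them. Camera axes: x right, y down, z forward; pixel columns grow to the right and rows downward; lengths in m; the calibration is good to about 2 mm. A picture is of the moment at which its call begins. calibration takes no time and is no camera call.
- robot.close_job(): hands the job in, once; it reports no verdict.
The state is a dict: "time": time; "joint_positions": joint angles; "qvel": joint speeds; "joint_torque": joint torques, N m; "tool_pos": TCP position; "ee_rot": TCP orientation; "wrist_force": force on the tool from outside, world axes, zero at the start; "wrist_torque": the same for the moment, N m; "width": finger opening in m.
Only numpy, scipy, OpenCV 4.12 (cv2) and the standard library are available. Lean on these libraries where they do the work, as an engineer would, in place of code of your own. Each camera call takes 0.05 s, during which the arm holds its last target. There are 200 camera calls.

### The job

Lock the telescopic shelf beam: take the red-handled pin out of its wooden stand, put it upright through the slot in the top of the beam, and slide its tip gently along the inner bar until it drops into the hidden hole. Seat it fully home with its collar flat on the beam, and let go. While feeling for the hole never push the pin with more than about 30 N, and leave the two bottles and the wrench where they are.

Things in the scene. Friction and masses are not known exactly. Their poses are not given: they have to be found in the camera images.
- beam: Pale grey steel shelf beam, fixed to the bench. Its sleeve is 260 long (x), 60 wide (y); the flat top is 71 above the bench. Origin: bench level (z = 0) under the centre of the slot. x runs along the sleeve and the slot, z up. A 6 mm end plate 72 high closes it at x = -130 to -136; the inner bar sticks out at the +x end.
- slot (a point): Centre of the slot in the beam's flat top face, 71 above the bench; axes as the beam's. The slot is 80 long (x) and 14 wide (y), cut through a 5 mm wall. Rigid steel: more than 30 N between the pin and the beam or its inner bar, while the pin's collar is over 4 above the top face, counts as forcing.
- bar_top (a point): Point straight below the slot's centre on the flat black top of the inner bar, 25 below the beam's top face; NOT the hole. The bar is clamped and does not move. Its one upright hole (12 diameter, 22 deep, rim chamfered 1) is on the slot's centre line (y = 0) anywhere from x = -24 to +24 from here, new each time, hidden in the dark and not measured: find it with the pin's tip.
- stand: Light wood block 56 x 56 x 50 high, fixed to the bench, with a 14 hole from the top in its middle in which the pin stands upright. Origin: centre of its underside.
- pin_handle (a point): Centre of the pin's red handle, an upright cylinder 22 diameter, 40 high, to be gripped from above; z is the pin's axis, up. At the start it is 75 above the bench. Under the handle is a steel collar 28 diameter, 5 thick (underside 25 below this point), then the shank, 10 diameter, 43 long, its nose tapering from radius 5 to 3 over the last 3. Mass about 0.12 kg.
- pin_tip (a point): Flat end of the pin's nose, 68 straight below the handle's centre. With the tip on the bar beside the hole the collar stands 18 above the beam's top; in the hole the pin goes down those 18 until the collar lies on the beam, the tip then 43 below the top face (28 above the bench).
- bottle_a_mid (a point): Middle of a brown bottle with a dark blue cap, 60 diameter, 130 high, standing loose on the bench beyond the beam, 65 above the bench.
- bottle_b_mid (a point): Middle of a like bottle, standing loose on the robot's side of the beam.
- wrench_grip (a point): Grip of a loose steel wrench lying on the bench.
Mind the look-alikes: they are no part of the job. Of the things that look like the part that bears pin_handle, the smaller one is meant.

How it is judged:
By the outcome, as a careful person would: the job done as asked, in the order asked, and still so for the second after the job is handed in, with the robot touching nothing.
It also fails if it takes over 54 s, if anything falls off the work surface, if the arm or the gripper's body presses on something with over 40 N, if the wrist force passes 120 N, or if a joint passes its speed limit or range.

## Working session

There is one attempt and no reset: what is moved stays moved. The work goes in short steps, Python scripts to look and compute and a tool call to move; the robot and the scene stay as the last step left them, time stands still between calls to the robot, and variables do not carry over. Pictures are saved under pics/ and viewed, about 8 in all and at most 12, crops included, and the job is handed in when it is done.

Besides the shell and the picture viewer there is one more tool, called by a JSON object that holds its "op" and its "data", one argument or row to a line. servo_tool: Moves the arm, as the interface text tells. Its arguments: {"type":"object","properties":{"series":{"type":"string"}},"required":["series"]}

```bash
mkdir -p pics; cat > h.py <<'E'
import numpy as np, cv2
from bench import robot, snapshot, calibration
def P(name):
    c=calibration(name); R=cv2.Rodrigues(np.array(c['rvec'],float))[0]; return c,R,np.array(c['tvec'],float).ravel()
def back(name,u,v,d):
    c,R,t=P(name); u,v,d=map(np.asarray,(u,v,d))
    p=np.stack([(u-c['cx'])/c['fx']*d,(v-c['cy'])/c['fy']*d,d],-1); return (p-t)@R
def atz(name,u,v,z):
    c,R,t=P(name); o=-R.T@t; r=np.array([(u-c['cx'])/c['fx'],(v-c['cy'])/c['fy'],1])@R
    return o+r*(z-o[2])/r[2]
def proj(name,X):
    c,R,t=P(name); p=np.atleast_2d(X)@R.T+t; return p[:,:2]/p[:,2:]*[c['fx'],c['fy']]+[c['cx'],c['cy']]
E
python3 - <<'E'
from h import *
for n in ('scene','top'):
    i,d=snapshot(n); cv2.imwrite(f'pics/{n}0.png',i[:,:,::-1]); np.savez(f'{n}0.npz',i=i,d=d)
    c,R,t=P(n); print(n,c['fx'],-R.T@t,R[2])
print(robot.get_obs())
E
```

```text
scene 465.5395702541433 [0.95048989 0.48509947 0.77667035] [-0.41481148 -0.53891021 -0.73314884]
top 542.1500581762459 [ 0.37137258 -0.04153131  1.16887219] [ 0.18121335  0.00211841 -0.98344153]
{'time': 0.1, 'joint_positions': array([-1.23807718e+00,  8.78742912e-02,  1.37207215e+00,  1.28004654e-05,
        1.68360608e+00, -1.03100740e-01]), 'qvel': array([ 0.00048054, -0.00227058, -0.00476851,  0.00089787, -0.00068773,
        0.00082733]), 'joint_torque': array([ 2.31166232e-03, -3.41251695e+01, -3.03302014e+01,  7.20276916e-02,
        3.03706946e-02, -1.02238666e-04]), 'tool_pos': array([ 0.23202416, -0.49812573,  0.20444065]), 'ee_rot': array([-3.13964450e+00, -2.14360886e-04,  4.35821103e-01]), 'wrist_force': array([ 0.75669413,  0.12936275, -0.30000827]), 'wrist_torque': array([ 0.00886282, -0.01148047, -0.02286009]), 'width': 0.0938630287668208}
```

View pics/scene0.png

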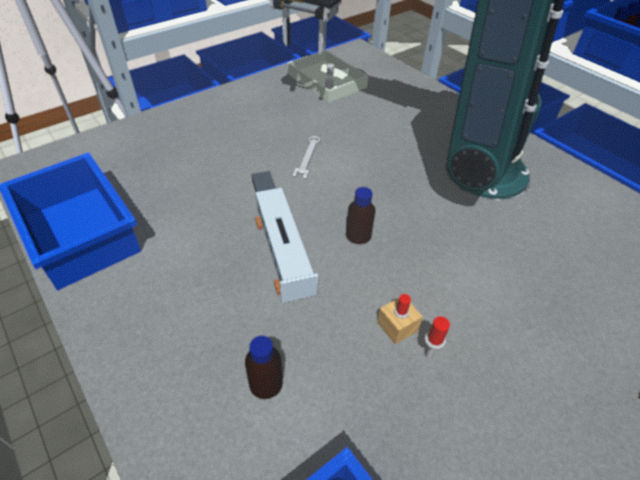

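View pics/top0.png

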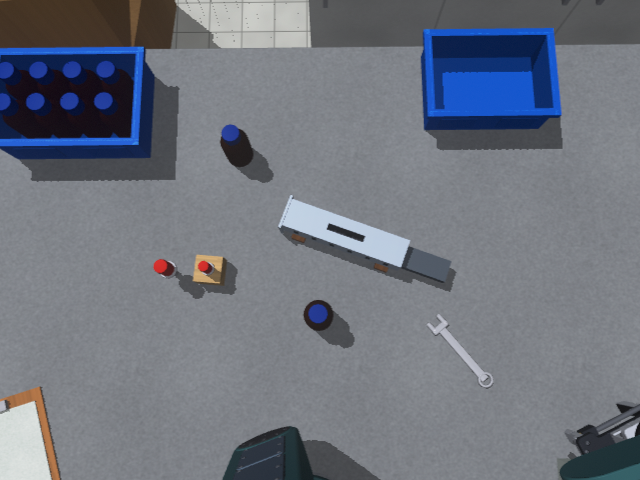

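Two red pins are visible. One stands in the wooden block at scene (403,303), top (206,267). The other is larger and free on the bench at scene (439,330), top (163,267). The one in the stand fits, since it is the smaller and is in the wooden block. Next I confirm that in a crop and measure. The beam slot is at top (346,232), scene (283,231).

```bash
cat > m.py <<'E'
from h import *
D={n:np.load(f'{n}0.npz') for n in('scene','top')}
def pts(n,mask): v,u=np.nonzero(mask&(D[n]['d']>0)); return back(n,u,v,D[n]['d'][v,u])
def box(n,u0,u1,v0,v1): m=np.zeros((480,640),bool); m[v0:v1,u0:u1]=1; return m
for n,bs in(('scene',[(390,415,288,320),(425,455,312,350)]),('top',[(195,218,255,280),(150,180,255,280)])):
    i=D[n]['i'].astype(int); red=(i[...,0]>110)&(i[...,1]<70)&(i[...,2]<70)
    for b in bs:
        p=pts(n,red&box(n,*b)); zt=np.percentile(p[:,2],97); t=p[p[:,2]>zt-.005]
        print(n,'red',len(p),'top z',zt,'topc',(t.min(0)+t.max(0))/2,t.mean(0),'ext',np.ptp(t,axis=0))
    # beam top
    light=(i.min(2)>140)&box(n,*((240,330,180,310) if n=='scene' else (270,420,190,275)))
    p=pts(n,light); z=np.median(p[p[:,2]>.05][:,2]); t=p[abs(p[:,2]-z)<.006]
    r=cv2.minAreaRect((t[:,:2]*1000).astype(np.float32)); print(n,'beam z',z,r, cv2.boxPoints(r).round(1).tolist())
    # slot: dark px
    dark=(i.max(2)<90)&box(n,*((270,295,213,248) if n=='scene' else (322,370,220,245)))
    v,u=np.nonzero(dark); q=np.array([atz(n,a,b,.071) for a,b in zip(u,v)])
    r=cv2.minAreaRect((q[:,:2]*1000).astype(np.float32)); print(n,'slot',r,u.mean(),v.mean())
    # stand
    w=(i[...,0]>150)&(i[...,2]<140)&(i[...,1]>100)&box(n,*((375,425,290,345) if n=='scene' else (190,230,250,290)))
    p=pts(n,w); z=np.percentile(p[:,2],90); t=p[abs(p[:,2]-z)<.006]
    print(n,'stand',z,cv2.minAreaRect((t[:,:2]*1000).astype(np.float32)))
for c in [(319,315),(231,133)]: print('cap',back('top',*c,D['top']['d'][c[1],c[0]]))
print('wrench',atz('top',462,352,.01))
a=D['scene']['i'][270:360,360:480]; b=D['top']['i'][225:315,130:250]
cv2.imwrite('pics/c1.png',cv2.resize(np.vstack([a,b]),None,fx=3,fy=3,interpolation=2)[:,:,::-1])
E
python3 m.py
```

```text
scene red 175 top z 0.09622028714569429 topc [0.52233736 0.20425022 0.09420132] [0.52210515 0.20448143 0.09459021] ext [0.01888836 0.0170236  0.00507585]
scene red 361 top z 0.11574820454164667 topc [0.51960277 0.28399464 0.11456548] [0.52047375 0.28412081 0.11389793] ext [0.02508907 0.02546405 0.00757583]
scene beam z 0.07066840676775403 ((587.6482543945312, -79.37266540527344), (268.96826171875, 73.97101593017578), 67.84767150878906) [[502.70001220703125, -190.0], [571.2000122070312, -217.89999389648438], [672.5999755859375, 31.200000762939453], [604.0999755859375, 59.099998474121094]]
scene slot ((590.916748046875, -82.13337707519531), (68.78238677978516, 8.197793006896973), 69.26499938964844) 282.13861386138615 230.46534653465346
scene stand 0.051253736731991247 ((520.5126953125, 203.29917907714844), (57.02373504638672, 58.174110412597656), 84.555908203125)
top red 79 top z 0.09889643889609633 topc [0.51847311 0.20305062 0.09772218] [0.5179852  0.20245037 0.09581156] ext [0.01874061 0.02013825 0.00757382]
top red 143 top z 0.11814440786465386 topc [0.51686234 0.28272508 0.11589021] [0.51604441 0.28297253 0.11523407] ext [0.02612178 0.02507397 0.00548468]
top beam z 0.07028313458001768 ((590.1788940429688, -81.61634826660156), (265.9251403808594, 73.67477416992188), 69.80839538574219) [[509.70001220703125, -193.6999969482422], [578.9000244140625, -219.10000610351562], [670.5999755859375, 30.5], [601.5, 55.900001525878906]]
top slot ((572.8524780273438, -76.83988952636719), (78.41490173339844, 45.99183654785156), 69.33633422851562) 342.6732283464567 233.5511811023622
top stand 0.05216934619950922 ((518.5948486328125, 203.85531616210938), (54.717891693115234, 57.02766036987305), 83.50017547607422)
cap [ 0.41701324 -0.02815819  0.12784814]
cap [0.78446228 0.1473333  0.12797058]
wrench [ 0.34255051 -0.3251112   0.01      ]
```

View pics/c1.png

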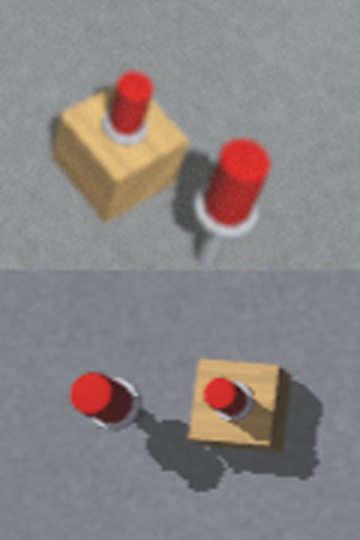

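The crop confirms it. The smaller pin stands in the wooden block at (0.520, 0.2035) and the larger decoy is free-standing at (0.518, 0.283). Now I refine the slot and work out the first move.

```bash
cat >> h.py <<'E'
from scipy.spatial.transform import Rotation as Ro
def delta(x,y,z,yaw=None):
    o=robot.get_obs(); R=Ro.from_euler('xyz',o['ee_rot']); d=R.inv().apply(np.array([x,y,z])-o['tool_pos'])*100
    w=0 if yaw is None else -((yaw-o['ee_rot'][2]+np.pi/2)%np.pi-np.pi/2)
    print('t',o['time'],'tool cm',d.round(2),'turn',round(w,3),'| pos',o['tool_pos'].round(4),'rpy',o['ee_rot'].round(4),'F',o['wrist_force'].round(1),'w',round(o['width'],4))
E
python3 - <<'E'
from h import *
for n,b,s in(('scene',(265,300,205,255),(282,230)),('top',(315,378,215,250),(346,232))):
    i=np.load(f'{n}0.npz')['i']; b=tuple(b); g=i[b[2]:b[3],b[0]:b[1]].max(2)
    k,l,st,ce=cv2.connectedComponentsWithStats((g<110).astype(np.uint8)); m=l==l[s[1]-b[2],s[0]-b[0]]
    v,u=np.nonzero(m); q=np.array([atz(n,a+b[0],c+b[2],.071) for a,c in zip(u,v)])*1000
    print(n,m.sum(),cv2.minAreaRect(q[:,:2].astype(np.float32)),q.mean(0))
delta(.520,.2035,.20,-.361)
E
```

```text
scene 117 ((591.0570678710938, -82.19669342041016), (69.8603515625, 9.559867858886719), 68.93011474609375) [591.29982064 -81.4362181   71.        ]
top 237 ((588.3320922851562, -83.10269165039062), (77.62874603271484, 13.145333290100098), 69.3797378540039) [588.26664396 -83.16821874  71.        ]
t 0.1 tool cm [ 55.73 -51.45   0.56] turn 0.797 | pos [ 0.232  -0.4981  0.2044] rpy [-3.1396e+00 -2.0000e-04  4.3580e-01] F [ 0.8  0.1 -0.3] w 0.0939
```

{"op": "servo_tool", "data": {
  "series": "0.1 3.5 -3.2 -1 0.1; 0.1 7 -6.4 -1 0.2; 0.1 10 -9.5 -1 0.3; 0.1 13 -12.5 -1 0.4; 0.1 16 -15 -1 0.5; 0.1 19 -18 -1 0.6; 0.1 22 -21 -1 0.7; 0.1 25 -23.5 -1 0.8; 0.1 28 -26 -1 0.8; 0.1 31 -28.5 -1 0.8; 0.1 34 -31 -1 0.8; 0.1 37 -34 -1 0.8; 0.1 40 -37 0 0.8; 0.1 43 -40 0 0.8; 0.1 46 -43 0 0.8; 0.1 49 -46 0 0.8; 0.1 52 -49 0 0.8; 0.1 55 -51 0 0.8; 0.1 55.7 -51.5 0 0.8; 0.1 55.7 -51.5 0 0.8"
}}

```text
time: 1.77
tool_pos: [0.5201, 0.2069, 0.2036]
ee_rot: [3.141, 0.002, -0.359]
wrist_force: [-0.4, -0.4, -0.1]
width: 0.0421
```

```bash
python3 - <<'E'
from h import *
delta(.5203,.2037,.062,-.361)
E
```

```text
t 1.7667 tool cm [ 0.16  0.28 14.16] turn 0.002 | pos [0.5201 0.2069 0.2036] rpy [ 3.1412e+00  2.3000e-03 -3.5940e-01] F [-0.4 -0.4 -0.1] w 0.0421
```

{"op": "servo_tool", "data": {
  "series": "0.1 0.05 0.1 3 0; 0.1 0.05 0.1 6 0; 0.1 0.05 0.1 9 0; 0.1 0.05 0.1 9 0; 0.1 0.05 0.1 9 0; 0.1 0.05 0.1 9 0"
}}

```text
time: 2.27
tool_pos: [0.5205, 0.2018, 0.1172]
ee_rot: [-3.141, -0.002, -0.365]
wrist_force: [0.6, 0.2, 0.1]
width: 0.0423
```

```bash
python3 - <<'E'
from h import *
delta(.5203,.2037,.062,-.361)
i,d=snapshot('scene'); a=cv2.resize(i[240:360,340:480],None,fx=4,fy=4,interpolation=2)
cv2.imwrite('pics/c2.png',a[:,:,::-1])
E
```

```text
t 2.2667 tool cm [-0.1  -0.16  5.52] turn -0.004 | pos [0.5205 0.2018 0.1172] rpy [-3.1406e+00 -1.9000e-03 -3.6500e-01] F [0.6 0.2 0.1] w 0.0423
```

View pics/c2.png

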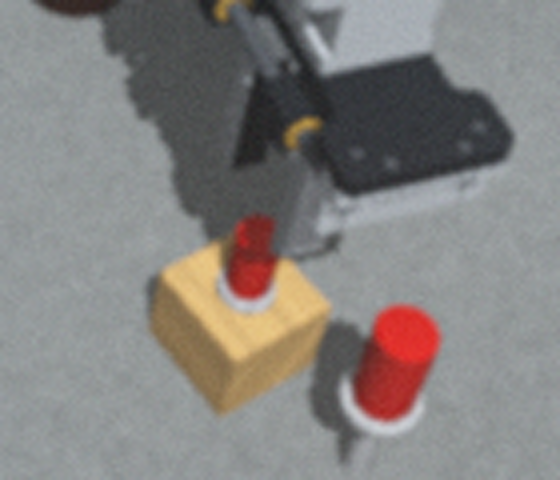

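The fingers straddle the small pin (crop centre about (250,260)), and the decoy is clear to the right. Descending to grip.

{"op": "servo_tool", "data": {
  "series": "0.1 -0.1 -0.15 2 0; 0.1 -0.1 -0.15 4 0; 0.1 -0.1 -0.15 5.5 0; 0.1 -0.1 -0.15 5.5 0; 0.1 -0.1 -0.15 5.5 0; 0.1 -0.1 -0.15 5.5 0; 1 -0.1 -0.15 5.5 0; 1 -0.1 -0.15 5.5 0; 1 -0.1 -0.15 5.5 0; 1 -0.1 -0.15 5.5 0; 1 -0.1 -0.15 5.5 0; 1 -0.1 -0.15 5.5 0"
}}

```text
time: 3.32
tool_pos: [0.5199, 0.2039, 0.0614]
ee_rot: [-3.141, -0.001, -0.364]
wrist_force: [-0.9, -1.0, 3.7]
width: 0.0215
```

{"op": "servo_tool", "data": {
  "series": "1 0 0 -2 0; 1 0 0 -5 0; 1 0 0 -8 0; 1 0 0 -11 0; 1 0 0 -14 0; 1 2 3 -14 0; 1 4 6 -14 0; 1 6 9 -14 0; 1 8 12 -14 0; 1 10 15 -14 0; 1 12 18 -14 0; 1 14 21 -14 0; 1 16 23.5 -14 0; 1 16.8 24.3 -14 0; 1 16.8 24.3 -14 0; 1 16.8 24.3 -14 0; 1 16.8 24.3 -14 0; 1 16.8 24.3 -14 0"
}}

```text
time: 4.82
tool_pos: [0.5896, -0.081, 0.2005]
ee_rot: [-3.141, 0.0, -0.362]
wrist_force: [0.4, 0.1, -1.4]
width: 0.0214
```

```bash
python3 - <<'E'
from h import *
delta(.5897,-.0827,.14,-.361)
i,d=snapshot('scene'); np.savez('s1.npz',i=i,d=d); j,e=snapshot('top'); np.savez('t1.npz',i=j,d=e)
o=robot.get_obs()['tool_pos']
for n in('scene','top'):print(n,proj(n,[o,o-[0,0,.0544],[.5897,-.0827,.071]]).round(1).tolist())
a=cv2.resize(i[150:270,220:360],None,fx=4,fy=4,interpolation=2);b=cv2.resize(j[160:280,280:420],None,fx=4,fy=4,interpolation=2)[:,:]
cv2.imwrite('pics/c3.png',cv2.resize(np.hstack([a,b]),(800,343))[:,:,::-1])
E
```

```text
t 4.8167 tool cm [0.07 0.16 6.05] turn -0.001 | pos [ 0.5896 -0.081   0.2005] rpy [-3.141e+00  4.000e-04 -3.619e-01] F [ 0.4  0.1 -1.4] w 0.0214
scene [[280.6, 182.8], [281.6, 203.8], [282.4, 229.8]]
top [[346.8, 217.7], [345.7, 223.9], [345.1, 231.6]]
```

View pics/c3.png

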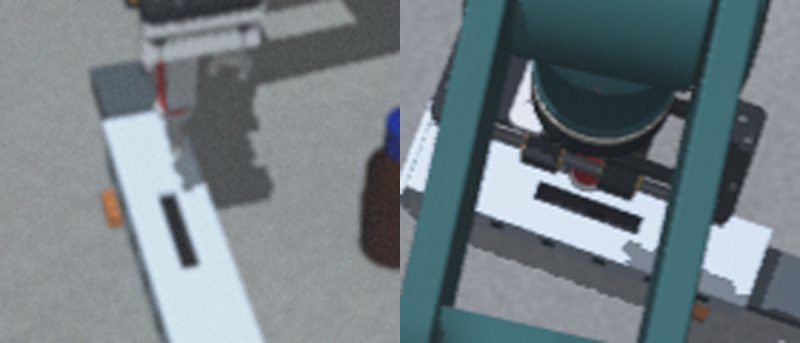

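{"op": "servo_tool", "data": {
  "series": "1 0.05 -1 -0 0; 1 0.05 -2.8 2 0; 1 0.05 -2.8 4 0; 1 0.05 -2.8 6 0; 1 0.05 -2.8 6.5 0; 1 0.05 -2.8 6.5 0; 1 0.05 -2.8 6.5 0; 1 0.05 -2.8 6.5 0"
}}

```text
time: 5.58
tool_pos: [0.6013, -0.0568, 0.1374]
ee_rot: [-3.141, -0.003, -0.364]
wrist_force: [0.5, 0.5, -0.3]
width: 0.0213
```

```bash
python3 - <<'E'
from h import *
delta(.6003,-.0546,.13,-.361)
i,d=snapshot('scene'); j,e=snapshot('top')
o=robot.get_obs()['tool_pos']
for n in('scene','top'):print(n,proj(n,[o-[0,0,.0544]]).round(1).tolist())
s=10;a=cv2.resize(i[190:260,250:330],None,fx=s,fy=s,interpolation=cv2.INTER_CUBIC)[:, :]
cv2.imwrite('pics/c4.png',cv2.resize(a,(685,600))[:,:,::-1])
E
```

```text
t 5.5833 tool cm [-0.18 -0.17  0.74] turn -0.003 | pos [ 0.6013 -0.0568  0.1374] rpy [-3.141  -0.0032 -0.364 ] F [ 0.5  0.5 -0.3] w 0.0213
scene [[284.6, 235.5]]
top [[332.7, 225.0]]
```

View pics/c4.png

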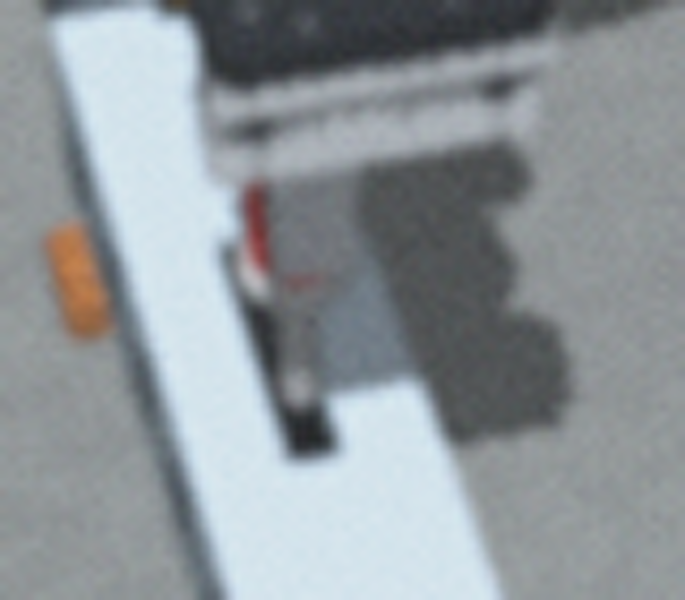

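The tip shows at scene (284.8,236.7), predicted (284.6,235.5). It sits about 2 mm off the slot line towards tool +x, which agrees with the measured -0.18 cm. I correct that and descend a little into the slot.

{"op": "servo_tool", "data": {
  "series": "1 -0.17 -0.1 0 0; 1 -0.17 -0.1 0.4 0; 1 -0.17 -0.1 0.8 0; 1 -0.17 -0.1 1 0; 1 -0.17 -0.1 1.2 0; 1 -0.17 -0.1 1.3 0; 1 -0.17 -0.1 1.3 0; 1 -0.17 -0.1 1.3 0"
}}

```text
time: 6.35
tool_pos: [0.599, -0.0554, 0.1223]
ee_rot: [3.142, 0.0, -0.364]
wrist_force: [0.7, 0.3, -1.3]
width: 0.0215
```

{"op": "servo_tool", "data": {
  "series": "1 0 0 0.2 0; 1 0 0 0.4 0; 1 0 0 0.6 0; 1 0 0 0.8 0; 1 0 0 1 0; 1 0 0 1.2 0; 1 0 0 1.4 0; 1 0 0 1.5 0; 1 0 0 1.5 0; 1 0 0 1.5 0"
}}

```text
time: 7.18
tool_pos: [0.599, -0.0554, 0.1074]
ee_rot: [3.142, 0.0, -0.364]
wrist_force: [0.0, -0.1, -1.6]
width: 0.0215
```

Inside the slot with no contact. Next I find the bar in small steps.

{"op": "servo_tool", "data": {
  "series": "1 0 0 0.1 0; 1 0 0 0.2 0; 1 0 0 0.3 0; 1 0 0 0.4 0; 1 0 0 0.5 0; 1 0 0 0.55 0; 1 0 0 0.6 0; 1 0 0 0.6 0; 1 0 0 0.6 0"
}}

```text
time: 7.93
tool_pos: [0.599, -0.0554, 0.1015]
ee_rot: [3.142, -0.0, -0.364]
wrist_force: [-0.9, -0.2, -1.4]
width: 0.0217
```

{"op": "servo_tool", "data": {
  "series": "1 0 0 0.05 0; 1 0 0 0.1 0; 1 0 0 0.15 0; 1 0 0 0.15 0; 1 0 0 0.15 0"
}}

```text
time: 8.35
tool_pos: [0.5992, -0.0554, 0.1004]
ee_rot: [-3.142, -0.001, -0.364]
wrist_force: [-0.3, -0.1, 1.0]
width: 0.0215
```

{"op": "servo_tool", "data": {
  "series": "1 0 0 0.05 0; 1 0 0 0.1 0; 1 0 0 0.1 0; 1 0 0 0.1 0"
}}

```text
time: 8.68
tool_pos: [0.5994, -0.0555, 0.1003]
ee_rot: [-3.141, -0.001, -0.364]
wrist_force: [-1.1, -0.0, 5.8]
width: 0.0211
```

{"op": "servo_tool", "data": {
  "series": "1 0 0 0.1 0; 1 0 0.1 0.1 0; 1 0 0.2 0.1 0; 1 0 0.3 0.1 0; 1 0 0.4 0.1 0; 1 0 0.5 0.1 0; 1 0 0.6 0.1 0; 1 0 0.7 0.1 0; 1 0 0.8 0.1 0; 1 0 0.9 0.1 0; 1 0 1 0.1 0; 1 0 1 0.1 0"
}}

```text
time: 9.68
tool_pos: [0.5976, -0.0631, 0.1003]
ee_rot: [-3.137, -0.005, -0.364]
wrist_force: [1.4, 2.8, 6.5]
width: 0.0213
```

{"op": "servo_tool", "data": {
  "series": "1 0 0.1 0 0; 1 0 0.2 0 0; 1 0 0.3 0 0; 1 0 0.4 0 0; 1 0 0.5 0 0; 1 0 0.6 0 0; 1 0 0.7 0 0; 1 0 0.8 0 0; 1 0 0.9 0 0; 1 0 1 0 0; 1 0 1 0 0"
}}

```text
time: 10.6
tool_pos: [0.5942, -0.0726, 0.1003]
ee_rot: [-3.137, -0.005, -0.364]
wrist_force: [1.4, 2.8, 5.9]
width: 0.0216
```

{"op": "servo_tool", "data": {
  "series": "1 0 0.1 0 0; 1 0 0.2 0 0; 1 0 0.3 0 0; 1 0 0.4 0 0; 1 0 0.5 0 0; 1 0 0.6 0 0; 1 0 0.7 0 0; 1 0 0.8 0 0; 1 0 0.9 0 0; 1 0 1 0 0; 1 0 1 0 0"
}}

```text
time: 11.52
tool_pos: [0.5906, -0.082, 0.1002]
ee_rot: [-3.137, -0.005, -0.364]
wrist_force: [1.7, 2.2, 5.7]
width: 0.0217
```

{"op": "servo_tool", "data": {
  "series": "1 0 0.1 0 0; 1 0 0.2 0 0; 1 0 0.3 0 0; 1 0 0.4 0 0; 1 0 0.5 0 0; 1 0 0.6 0 0; 1 0 0.7 0 0; 1 0 0.8 0 0; 1 0 0.9 0 0; 1 0 1 0 0; 1 0 1 0 0"
}}

```text
time: 12.43
tool_pos: [0.5849, -0.0927, 0.0973]
ee_rot: [-3.141, 0.0, -0.364]
wrist_force: [0.5, 0.8, -1.0]
width: 0.0219
```

The tip dropped 3 mm, the force fell off and the drag is gone, so this is the hole at beam x ≈ +11 mm. Lowering gently.

{"op": "servo_tool", "data": {
  "series": "1 0 0 0.1 0; 1 0 0 0.2 0; 1 0 0 0.3 0; 1 0 0 0.3 0; 1 0 0 0.3 0"
}}

```text
time: 12.85
tool_pos: [0.5851, -0.0927, 0.0947]
ee_rot: [-3.141, -0.0, -0.364]
wrist_force: [3.4, 0.9, -1.2]
width: 0.0215
```

{"op": "servo_tool", "data": {
  "series": "1 0.05 0 0.1 0; 1 0.05 0 0.2 0; 1 0.05 0 0.3 0; 1 0.05 0 0.4 0; 1 0.05 0 0.5 0; 1 0.05 0 0.6 0; 1 0.05 0 0.6 0; 1 0.05 0 0.6 0"
}}

```text
time: 13.52
tool_pos: [0.5854, -0.0928, 0.0888]
ee_rot: [-3.141, -0.0, -0.364]
wrist_force: [2.7, 2.3, 0.3]
width: 0.0213
```

{"op": "servo_tool", "data": {
  "series": "1 0.03 -0.04 0.1 0; 1 0.03 -0.04 0.2 0; 1 0.03 -0.04 0.3 0; 1 0.03 -0.04 0.4 0; 1 0.03 -0.04 0.5 0; 1 0.03 -0.04 0.6 0; 1 0.03 -0.04 0.65 0; 1 0.03 -0.04 0.65 0; 1 0.03 -0.04 0.65 0"
}}

```text
time: 14.27
tool_pos: [0.5856, -0.0928, 0.0825]
ee_rot: [3.141, 0.0, -0.364]
wrist_force: [0.7, 1.3, 0.2]
width: 0.0215
```

Almost home (expected 0.0823). A small press to seat it.

{"op": "servo_tool", "data": {
  "series": "1 0 0 0.1 0; 1 0 0 0.2 0; 1 0 0 0.25 0; 1 0 0 0.25 0; 1 0 0 0.25 0"
}}

```text
time: 14.68
tool_pos: [0.5857, -0.0928, 0.0824]
ee_rot: [3.141, -0.001, -0.364]
wrist_force: [-2.4, 1.1, 9.2]
width: 0.0218
```

Firm stop at 0.0824 with 10 N, so the collar is on the beam. Relieve, open and rise.

{"op": "servo_tool", "data": {
  "series": "1 0 0 -0.2 0; 1 0 0 -0.2 0; 0.1 0 0 -0.2 0; 0.1 0 0 -0.2 0; 0.1 0 0 -0.2 0; 0.1 0 0 -0.2 0; 0.1 0 0 -0.2 0; 0.1 0 0 -1 0; 0.1 0 0 -3 0; 0.1 0 0 -6 0; 0.1 0 0 -9 0; 0.1 0 0 -12 0; 0.1 0 0 -15 0; 0.1 -3 0 -16 0; 0.1 -7 0 -16 0; 0.1 -11 0 -16 0; 0.1 -15 0 -16 0; 0.1 -18 0 -16 0; 0.1 -18 0 -16 0; 0.1 -18 0 -16 0"
}}

```text
time: 16.35
tool_pos: [0.417, -0.0282, 0.2414]
ee_rot: [-3.141, -0.004, -0.364]
wrist_force: [0.5, -0.0, -0.3]
width: 0.0424
```

```bash
python3 - <<'E'
from h import *
i,d=snapshot('scene'); j,e=snapshot('top')
delta(.5856,-.0928,.2)
for n,I,Dp in(('scene',i,d),('top',j,e)):
    u0,v0=proj(n,[.5856,-.0928,.121])[0].astype(int); q=I.astype(int)
    m=(q[...,0]>110)&(q[...,1]<70)&(q[...,2]<70)&(Dp>0); k=np.zeros_like(m);k[v0-20:v0+25,u0-20:u0+20]=1
    v,u=np.nonzero(m&k); 
    if len(u): p=back(n,u,v,Dp[v,u]); zt=np.percentile(p[:,2],97); print(n,len(u),'top z',zt,p[p[:,2]>zt-.005].mean(0),'low z',p[:,2].min())
a=i[150:410,210:410]; b=j[100:400,200:500]
cv2.imwrite('pics/c5.png',np.hstack([cv2.resize(a,(400,520),interpolation=2),cv2.resize(b,(400,400),interpolation=2).repeat(1,0) if 0 else cv2.copyMakeBorder(cv2.resize(b,(400,400)),0,120,0,0,0)])[:,:,::-1])
E
```

```text
t 16.45 tool cm [1.791e+01 1.000e-02 4.090e+00] turn 0 | pos [ 0.4182 -0.0288  0.2406] rpy [-3.1416e+00 -1.7000e-03 -3.6430e-01] F [-0.4  0.1  0.1] w 0.042
scene 132 top z 0.11712096947109757 [ 0.58882648 -0.08827123  0.11519772] low z 0.08095716320208547
top 77 top z 0.11809183158691106 [ 0.58428619 -0.09068303  0.11558999] low z 0.10316574094586999
```

View pics/c5.png

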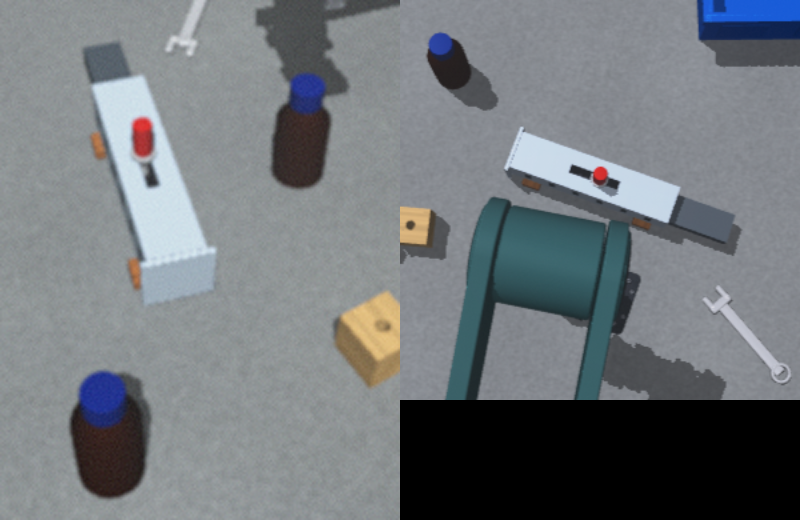

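The pin stands upright in the slot (left crop (143,140), right (600,175)). Its handle top measures 0.117–0.118 m, against 0.116 expected if seated. The bottles and wrench are where they were.

```bash
python3 -c "
from bench import robot
print(robot.close_job())"
```

```text
the job is handed in; nothing more can be done
None
```

The pin is locked in the beam and the job is handed in at about 16.5 s of the 54 s allowed. I took the smaller red-handled pin from the wooden stand and slid its tip along the inner bar. It dropped into the hidden hole about 11 mm towards the beam's +x end from the slot's centre. I then seated it, let go and moved the gripper clear.

- **Seating:** The descent stopped firmly 17.9 mm below bar contact, against the 18 mm expected. In the pictures the handle top measures 0.117 m (scene) and 0.118 m (top), against 0.116 m expected.
- **Force:** The highest reading while feeling for the hole was about 7 N, and about 9 N at the final press. These are readings at the end of each move, not a continuous record.
- **Other things:** The bottles and the wrench look unmoved in the last pictures, judged by eye. The robot touches nothing.
- **Disagreement:** The two cameras differ by about 3–5 mm in horizontal position. I settled this by averaging them and by feel.

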